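# Straightedge rock test on a cover plate

## Task

Check the sloping cover plate for a bowed face: lay the straightedge across it from left to right, centred on the plate, just above the two dowel pins, let go, and press the straightedge's left end down onto the plate, then its right end, to see whether it rocks. Then push the lever fully over to its red side (towards you) if the straightedge rocked or stands tilted on the face, or fully to its green side (away from you) if it lies flat and steady. Leave the straightedge lying on the plate and leave the things around as they are.

Things in the scene. Friction and masses are not known exactly. Their poses are not given: they have to be found in the camera images.
- straightedge: steel straightedge, a plain bar 160 long x 26 wide x 12 mm thick with a blue field in the middle of its top, about 0.18 kg. It lies across the two blocks of a fixed low rest, sloping 24 deg, its top looking up and towards the robot. Origin: centre of its underside, 34 mm above the table; x along its length, z square out of its top. Ends alike.
- end_a (a point): the middle of the top edge of the straightedge's +x end (80 mm from its middle, 12 mm above its underside)
- end_b (a point): the same at its -x end
- cover: aluminium cover plate under test, 100 mm (up the slope) x 180 mm wide x 13 mm, fixed on a stand; its face slopes 37 deg, looking up and towards the robot. Origin: centre of the face, 56 mm above the table; z out of the face, x up the slope, y to the left. The face is flat or has a blister in its middle, up to 6 mm high, on which the straightedge rocks about x and rests tilted up to 4 deg.
- pin_left (a point): outer end of the left dowel pin (8 mm diameter, 13 mm out of the cover's face), 23 mm below the face's centre and 35 mm to the left; the straightedge lies just above the two pins, its middle 6 mm below to 5 mm above the face's centre, and they keep it from sliding down
- pin_right (a point): the same for the right pin, 35 mm to the right
- light_bar (a point): middle of the stand's fixed light bar (24 mm diameter, 204 mm long, along y), 36 mm beyond the face's centre and 179 mm above it, on two 10 mm posts 94 mm to either side and 68 mm beyond the centre: a tool coming straight down hits it, one square to the face clears it. Right of the work (y below -0.06 m, x 0.35 to 0.65 m) stands a pump 0.25 m high
- verdict (a joint): lever of the verdict box, rad: 0 fully to the red side (leaning towards the robot), 0.5 upright, 1 fully to the green side (leaning away). It stands near 0.5 at the start and stays where it is left; 1 to 1.5 N at the ball moves it.
- verdict_tip (a point): centre of the lever's black ball (26 mm diameter), 50 mm from the pivot; 72 mm above the table when upright
- verdict_pivot (a point): the lever's pivot, in the middle of the verdict box (70 x 50 mm, 25 mm high, fixed), 22 mm above the table; its x axis points from the red side to the green side, the lever swings about its y axis
- spanner: adjustable spanner, 158 x 34 x 10 mm, lying on the table; bystander. Origin: centre of its underside.
- safety_glasses: dark safety glasses, 131 x 42 x 27 mm, on the table; bystander. Origin: centre of the underside.
- rest: the rest: grey foot 56 x 150 x 8 mm with two black blocks 24 mm wide, 60 mm either side of its middle, carrying the straightedge; the middle is free for fingers, 20 mm deep. Origin: centre of the foot, on the table. A hose and valve line cross overhead between robot and work, 0.31 m ahead, underside 0.55 m up (taps 0.46 m): wrist and forearm pass below, so move low

How it is judged:
By the outcome, as a careful person would: the job done as asked, in the order asked, and still so for the second after the job is handed in, with the robot touching nothing.
It also fails if it takes over 54 s, if anything falls off the work surface, if the arm or the gripper's body presses on something with over 40 N, if the wrist force passes 120 N, or if a joint passes its speed limit or range.

## Robot

A 6-joint arm with a two-finger parallel gripper is mounted at the origin on a cart in front of the work surface, level with it; the furniture and walls round the work are solid. World frame = base frame: x ahead of the robot, y to its left, z up, the work surface at z = 0. Lengths are in m, angles in rad, forces in N, time in s.
With the tool pointing down it reaches from about 0.375 to 0.975 m from the base axis. Payload 3.8 kg.
Tool frame: the origin (TCP) lies at the very end of the fingers, on their centre line; the grasp point (between the pads) lies 19 mm behind it; z points along the fingers, y is the direction in which the jaws open and shut (so a half turn about z gives the same grasp; the last joint's range is limited). The gripper opens to 85 mm and grips with 20 to 120 N. Pads are 22 mm wide; open, the fingers measure 114 mm over their backs; the gripper's body (76 mm by 85 mm) begins 54 mm behind the grasp point. The pads swing forward as they close: fully open they stand 13 mm farther back than shut.
Start: joints at [-1.252, 0.264, 1.604, -0, 1.274, -0.037], TCP at [0.235, -0.633, 0.231] pointing down, gripper open.
Joint ranges: [-2.63, 2.63], [-0.94, 2.18], [0.31, 2.57], [-1.31, 4.45], [0, 2.66], [-2.55, 2.55]. Speed limits (rad/s): [2.57, 2.57, 3.14, 3.14, 3.14, 3.14].

## Interface

Orientations are given as a 3x3 rotation matrix whose columns are the frame's x, y, z axes.
In Python, from station import observe, imaging, bot gives the robot as it stands.
- The arm moves only by the tool drive_tool, never from a script. Its argument "steps" is a list of rows, each a list of 7 numbers: the turn, a rotation vector about the world's x, y, z in rad, then the shift along the world's x, y, z in mm, then the closure in counts, from 0 (fully open) to 255 (shut). A call has 1 to 12 rows; each row is the pose to reach, as a shift and turn from the pose commanded when the call began; what a row does not reach only later rows make up. A row lasts 1/10 s, in which the tool goes at most 50 mm and 8.59 degrees, less where a joint would pass 70% of its speed; a pose out of reach is approached as far as the arm can. A call with a gripper value outside its range is refused whole. The fingers move at their own pace and stop on an object; "squeeze" is the grip in N (left out, the last holds). Time passes only in rows, so rows that repeat a pose let the fingers close. It gives the time, the measured TCP pose, the force and the opening at its end, in the units of the state.
- observe(): the state, without advancing time (a new reading comes with each control period).
- imaging.camera(name): name is "side" or "top" or "wrist"; returns a dict with "img" (384x512x3 uint8, blue, green, red), "fx", "fy", "cx", "cy" (pixels), "dist" ([k1, k2, p1, p2, k3] as OpenCV has them; the pictures are not rectified), "eye" and "rotation" of the camera in the world; the wrist camera has in their place "tool_from_camera" (4x4, takes a point from camera to tool coordinates, whose origin is the TCP and whose axes are the flange's). Camera axes: x right, y up, looking along -z (the intrinsics and any distortion apply to the point x, -y, -z); pixel columns grow to the right and rows downward; lengths in m; the calibration is good to about 2 mm. A picture is of the moment at which its call begins: read the wrist's pose just before it. There is no depth.
- bot.close_job(): hands the job in, once; it reports no verdict.
The state is a dict: "time_s": time; "q": joint angles; "dq": joint speeds; "joint_efforts": joint torques, N m; "eef_pos": TCP position; "ee_rot": TCP orientation; "wrist_force": force on the tool from outside, world axes, zero at the start; "moment": the same for the moment, N m; "opening": finger opening in m.
Only numpy, scipy, OpenCV 4.12 (cv2) and the standard library are available. Lean on these libraries where they do the work, as an engineer would, in place of code of your own. Each camera call takes 0.05 s, during which the arm holds its last target. There are 200 camera calls.

## Working session

There is one attempt and no reset: what is moved stays moved. The work goes in short steps, Python scripts to look and compute and a tool call to move; the robot and the scene stay as the last step left them, time stands still between calls to the robot, and variables do not carry over. Pictures are saved under pics/ and viewed, about 8 in all and at most 12, crops included, and the job is handed in when it is done.

Besides the shell and the picture viewer there is one more tool, called after "Call:" by a JSON object that holds its "api" and its "payload", one argument or row to a line. drive_tool: Moves the arm, as the interface text tells. Its arguments: {"type":"object","properties":{"steps":{"type":"array","items":{"type":"array","items":{"type":"number"}}},"squeeze":{"type":"number"}},"required":["steps"]}

```bash
mkdir -p pics; ls
python3 - <<'E'
from station import observe, imaging, bot
import cv2,numpy as np
o=observe()
for k,v in o.items(): print(k,np.round(v,3).tolist())
for n in("side","top"):
    c=imaging.camera(n); cv2.imwrite(f"pics/{n}0.png",c["img"]); print(n,{k:np.round(v,4).tolist() for k,v in c.items() if k!="img"})
a=cv2.imread("pics/side0.png");b=cv2.imread("pics/top0.png")
E
```

```text
pics
time_s 0.0
q [-1.252, 0.265, 1.605, 0.0, 1.274, -0.037]
dq [-0.001, 0.001, -0.0, 0.001, 0.001, 0.0]
joint_efforts [0.001, -51.512, -36.731, -0.0, 0.013, -0.0]
eef_pos [0.235, -0.632, 0.23]
ee_rot [[0.937, 0.348, -0.001], [0.348, -0.937, 0.002], [0.0, -0.002, -1.0]]
wrist_force [0.436, 0.214, 0.413]
moment [-0.027, -0.005, 0.053]
opening 0.085
side {'fx': 497.6003, 'fy': 497.6003, 'cx': 249.9217, 'cy': 191.9095, 'dist': [-0.1772, 0.0, 0.0, 0.0, 0.0], 'eye': [0.7954, 0.5341, 1.0722], 'rotation': [[-0.684, -0.6519, 0.3275], [0.7295, -0.6085, 0.3124], [-0.0043, 0.4526, 0.8917]]}
top {'fx': 467.8946, 'fy': 467.8946, 'cx': 258.5261, 'cy': 185.0702, 'dist': [0.0178, 0.0, 0.0, 0.0, 0.0], 'eye': [0.3054, 0.209, 1.1245], 'rotation': [[0.0091, 0.9869, -0.1612], [-1.0, 0.0094, 0.0007], [0.0022, 0.1611, 0.9869]]}
```

View pics/side0.png

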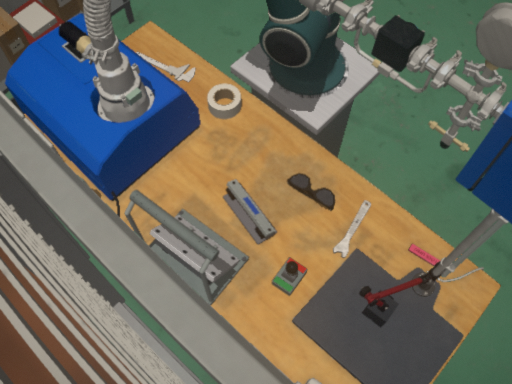

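View pics/top0.png

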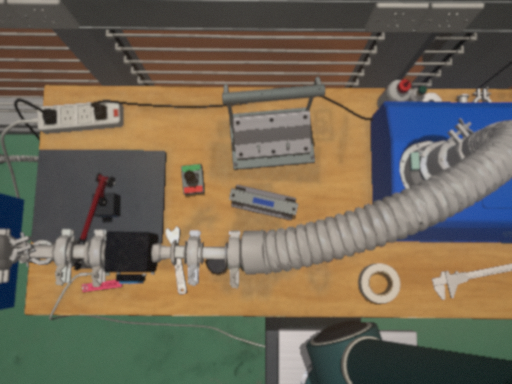

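Both views show the straightedge with its blue field (top ~263,202), the cover (272,137), the verdict box (193,180), the spanner and the glasses. Next I enlarge crops to pick points.

```bash
cat > h.py <<'E'
from station import observe, imaging, bot
import cv2,numpy as np
def K(c): return np.array([[c["fx"],0,c["cx"]],[0,c["fy"],c["cy"]],[0,0,1.]])
def pose(c,o=None):
    if "eye" in c: return np.array(c["rotation"]),np.array(c["eye"])
    T=np.array(c["tool_from_camera"]);R=np.array(o["ee_rot"]);return R@T[:3,:3],R@T[:3,3]+o["eef_pos"]
F=np.diag([1,-1,-1.])
def ray(c,uv,o=None):
    R,e=pose(c,o);p=cv2.undistortPoints(np.array([[uv]],float),K(c),np.array(c["dist"]))[0,0]
    d=R@F@np.array([p[0],p[1],1]);return e,d/np.linalg.norm(d)
def onplane(c,uv,p0,n,o=None):
    e,d=ray(c,uv,o);n=np.array(n,float);return e+d*(n@(np.array(p0)-e))/(n@d)
def onz(c,uv,z,o=None): return onplane(c,uv,[0,0,z],[0,0,1],o)
def tri(*ed):
    A=sum(np.eye(3)-np.outer(d,d) for e,d in ed);b=sum((np.eye(3)-np.outer(d,d))@e for e,d in ed)
    x=np.linalg.solve(A,b);return x,[round(1e3*np.linalg.norm((np.eye(3)-np.outer(d,d))@(x-e)),1) for e,d in ed]
def proj(c,P,o=None):
    R,e=pose(c,o);X=(np.array(P)-e)@R@F
    return cv2.projectPoints(X.reshape(-1,1,3),np.zeros(3),np.zeros(3),K(c),np.array(c["dist"]))[0].reshape(-1,2)
E
python3 - <<'E'
import cv2,numpy as np
a=cv2.imread("pics/side0.png");b=cv2.imread("pics/top0.png")
A=cv2.resize(a[170:302,122:322],None,fx=4,fy=4,interpolation=cv2.INTER_CUBIC)
B=cv2.resize(b[70:225,165:335],None,fx=4,fy=4,interpolation=cv2.INTER_CUBIC)[:600]
cv2.imwrite("pics/sA.png",A);cv2.imwrite("pics/tB.png",B);print(A.shape,B.shape)
E
```

```text
(528, 800, 3) (600, 680, 3)
```

View pics/sA.png

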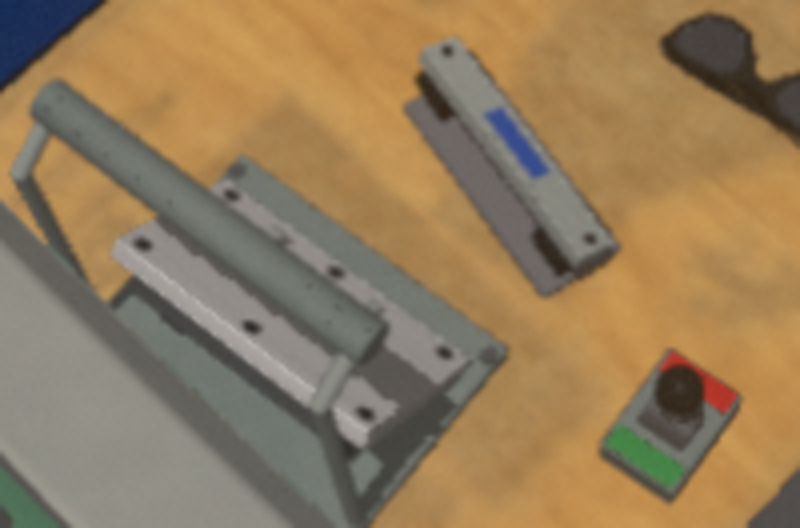

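View pics/tB.png

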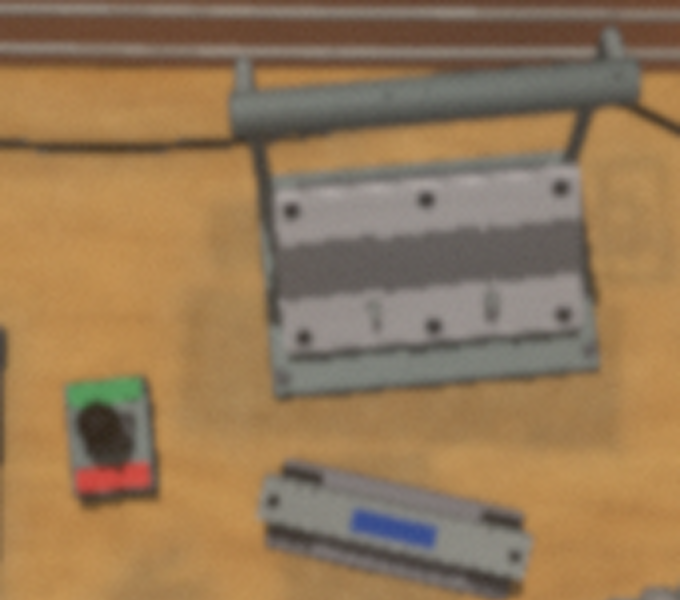

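```bash
cat > loc.py <<'E'
from h import *
s,t=imaging.camera("side"),imaging.camera("top")
S=lambda p:ray(s,(p[0]/4+122-.375,p[1]/4+170-.375))
T=lambda p:ray(t,(p[0]/4+165-.375,p[1]/4+70-.375))
def m(c):
    h=cv2.cvtColor(c["img"],cv2.COLOR_BGR2HSV);k=cv2.inRange(h,(105,110,60),(130,255,255))
    n,l,st,ce=cv2.connectedComponentsWithStats(k);return [(st[i,4],ce[i].round(1)) for i in range(1,n) if 20<st[i,4]<400]
print(m(s),m(t))
for nm,a,b in [("hole_l",(590,238),(272,501)),("hole_r",(447,50),(516,555)),("blue",(517,143),(393,528)),
 ("UL",(365,413),(291,210)),("UM",(250,326),(426,200)),("UR",(143,243),(560,188)),
 ("LL",(445,352),(304,338)),("LM",(335,272),(433,326)),("LR",(231,194),(563,314)),("barL",(365,335),(237,117)),("barR",(50,95),(632,78)),("ball",(680,391),(103,430))]:
    x,r=tri(S(a),T(b));print(nm,x.round(4),r)
for nm,uv in [("g1",(69,388)),("g2",(144,381)),("r1",(77,494)),("r2",(152,486))]:
    e,d=T(uv);print(nm,(e+d*(.025-e[2])/d[2]).round(4))
for nm,uv in [("g1",(604,450)),("g2",(672,497)),("r1",(671,352)),("r2",(738,400))]:
    e,d=S(uv);print(nm,(e+d*(.025-e[2])/d[2]).round(4))
E
python3 loc.py
```

```text
[(np.int32(212), array([79. , 22.4])), (np.int32(74), array([250.8, 205.3]))] [(np.int32(79), array([263. , 201.7]))]
hole_l [0.4575 0.2689 0.0455] [np.float64(0.8), np.float64(0.8)]
hole_r [0.4268 0.1275 0.0457] [np.float64(1.4), np.float64(1.4)]
blue [0.4422 0.1985 0.0447] [np.float64(1.0), np.float64(1.0)]
UL [0.6219 0.2591 0.0817] [np.float64(0.9), np.float64(0.9)]
UM [0.6293 0.1808 0.0805] [np.float64(0.4), np.float64(0.4)]
UR [0.6368 0.1036 0.0811] [np.float64(0.8), np.float64(0.8)]
LL [0.5579 0.2524 0.0315] [np.float64(1.0), np.float64(1.0)]
LM [0.5661 0.175  0.0323] [np.float64(0.5), np.float64(0.5)]
LR [0.5737 0.0975 0.0335] [np.float64(0.8), np.float64(0.8)]
barL [0.6228 0.2779 0.2375] [np.float64(0.6), np.float64(0.6)]
barR [0.6424 0.0842 0.2412] [np.float64(1.0), np.float64(1.0)]
ball [0.4955 0.3667 0.0609] [np.float64(1.3), np.float64(1.3)]
g1 [0.5279 0.3921 0.025 ]
g2 [0.5326 0.3473 0.025 ]
r1 [0.4639 0.3851 0.025 ]
r2 [0.4691 0.3408 0.025 ]
g1 [0.5375 0.3538 0.025 ]
g2 [0.5321 0.3983 0.025 ]
r1 [0.4704 0.3432 0.025 ]
r2 [0.4663 0.3888 0.025 ]
```

Positions triangulate to ~1 mm. Before swinging past the pump I retract and collect joint/pose pairs, so I can work out the arm's geometry and the clearance under the hose.

Call:
{"api": "drive_tool", "payload": {
  "steps": [
    [0,0,0,-16,43,10,0],
    [0,0,0,-32,86,20,0],
    [0,0,0,-48,129,30,0],
    [0,0,0,-48,129,30,0]
  ]
}}

```text
time_s: 0.6
eef_pos: [0.1857, -0.4993, 0.2618]
ee_rot: [[0.937, 0.348, -0.001], [0.348, -0.937, 0.002], [-0.0, -0.002, -1.0]]
wrist_force: [0.5, -0.3, -0.7]
opening: 0.0854
```

```bash
cat > lg.py <<'E'
from h import *
import json
o=observe();print(o["time_s"],np.round(o["q"],4),np.round(o["eef_pos"],4),np.round(o["wrist_force"],1),o["opening"])
open("log.jsonl","a").write(json.dumps({k:np.array(o[k]).tolist() for k in("q","eef_pos","ee_rot")})+"\n")
E
python3 lg.py
```

```text
0.6 [-1.2615e+00 -2.3500e-02  1.8675e+00 -1.0000e-04  1.2995e+00 -4.6500e-02] [ 0.1857 -0.4993  0.2618] [ 0.5 -0.3 -0.7] 0.08538959931321013
```

Call:
{"api": "drive_tool", "payload": {
  "steps": [
    [0,0,0,-16,43,10,0],
    [0,0,0,-32,86,20,0],
    [0,0,0,-48,129,30,0],
    [0,0,0,-48,129,30,0]
  ]
}}

```text
time_s: 1.0
eef_pos: [0.1382, -0.3721, 0.293]
ee_rot: [[0.937, 0.348, 0.001], [0.348, -0.937, -0.003], [-0.0, 0.003, -1.0]]
wrist_force: [0.5, -1.1, -0.3]
opening: 0.0852
```

```bash
python3 lg.py
python3 - <<'E'
from h import *
t=imaging.camera("top");s=imaging.camera("side")
for uv in [(245,250),(300,250),(350,240),(400,222),(450,195),(430,165),(500,150),(10,250)]: print(uv,onz(t,uv,.58).round(3))
for uv in [(95,0),(110,60),(125,100)]: print(uv,onz(s,uv,.4).round(3),onz(s,uv,.3).round(3))
E
```

```text
1.0 [-1.2778e+00 -3.2320e-01  2.0630e+00 -1.0000e-04  1.3992e+00 -6.2700e-02] [ 0.1382 -0.3721  0.293 ] [ 0.5 -1.1 -0.3] 0.08521451130950501
(245, 250) [0.318 0.223 0.58 ]
(300, 250) [0.319 0.16  0.58 ]
(350, 240) [0.331 0.102 0.58 ]
(400, 222) [0.352 0.044 0.58 ]
(450, 195) [ 0.385 -0.016  0.58 ]
(430, 165) [0.42  0.006 0.58 ]
(500, 150) [ 0.439 -0.078  0.58 ]
(10, 250) [0.316 0.493 0.58 ]
(95, 0) [ 0.446 -0.224  0.4  ] [ 0.394 -0.337  0.3  ]
(110, 60) [ 0.526 -0.07   0.4  ] [ 0.486 -0.16   0.3  ]
(125, 100) [0.566 0.022 0.4  ] [ 0.532 -0.054  0.3  ]
```

Call:
{"api": "drive_tool", "payload": {
  "steps": [
    [-0.14,-0.052,0,15,-40,-10,255],
    [-0.28,-0.104,0,30,-80,-20,255],
    [-0.42,-0.156,0,45,-120,-20,255],
    [-0.42,-0.156,0,45,-120,-20,255]
  ]
}}

```text
time_s: 1.5
eef_pos: [0.1845, -0.4958, 0.2686]
ee_rot: [[0.937, 0.314, 0.151], [0.348, -0.845, -0.406], [0.0, 0.433, -0.901]]
wrist_force: [-0.0, 1.7, -0.5]
opening: 0.0283
```

```bash
python3 lg.py; cat >> log.jsonl <<'E'
{"q":[-1.252,0.2645,1.6045,0,1.274,-0.037],"eef_pos":[0.235,-0.6325,0.2305],"ee_rot":[[0.937,0.348,-0.001],[0.348,-0.937,0.002],[0,-0.002,-1]]}
E
cat > fit.py <<'E'
import json,numpy as np
from scipy.optimize import least_squares
D=[json.loads(l) for l in open("log.jsonl")]
def f(p):
    l2,l3,h,L,ph,r0=p;r=[]
    for d in D:
        q=d["q"];x=np.array(d["eef_pos"]);z=np.array(d["ee_rot"])[:,2]
        w=x-L*z;rr=np.hypot(w[0],w[1])
        r+=[r0+l2*np.sin(q[1])+l3*np.sin(q[1]+q[2]+ph)-rr,h+l2*np.cos(q[1])+l3*np.cos(q[1]+q[2]+ph)-w[2]]
    return r+[.001*ph,.001*r0]
s=least_squares(f,[.4,.4,.2,.25,0,0]);print(s.x.round(4),np.abs(s.fun).max())
for d in D: print((np.array(d["eef_pos"])-s.x[3]*np.array(d["ee_rot"])[:,2]).round(3))
E
python3 fit.py
```

```text
1.5 [-1.2802 -0.3328  2.176   0.0376  0.8518 -0.0834] [ 0.1845 -0.4958  0.2686] [-0.   1.7 -0.5] 0.02833566624510183
[ 5.135e-01  5.686e-01  2.578e-01  3.492e-01  1.230e-02 -1.000e-04] 3.539493435988916e-05
[ 0.186 -0.5    0.611]
[ 0.138 -0.371  0.642]
[ 0.132 -0.354  0.583]
[ 0.235 -0.633  0.58 ]
```

```bash
cat > plan.py <<'E'
import json,numpy as np
from scipy.spatial.transform import Rotation as R, Slerp
l2,l3,h,L,ph=.5135,.5686,.2578,.3492,.0123
def ik(p,M,prev=None):
    w=p-L*M[:,2];r=np.hypot(w[0],w[1]);q1=np.arctan2(w[1],w[0]);dz=w[2]-h;D2=r*r+dz*dz
    c=(D2-l2**2-l3**2)/(2*l2*l3)
    if abs(c)>1: return None
    t=np.arccos(c);q2=np.arctan2(r,dz)-np.arctan2(l3*np.sin(t),l2+l3*np.cos(t));q3=t-ph
    W=(R.from_euler("Z",q1)*R.from_euler("Y",q2+q3)).inv()*R.from_matrix(M)
    a,b,g=W.as_euler("ZYZ")
    if prev is not None:   # wrist kept on the b>0 branch; unwrap
        a,g=[prev[i]+(v-prev[i]+np.pi)%(2*np.pi)-np.pi for i,v in((3,a),(5,g))]
    return np.array([q1,q2,q3,a,b,g])
lim=np.array([[-2.63,2.63],[-.94,2.18],[.31,2.57],[-1.31,4.45],[0,2.66],[-2.55,2.55]])
def ori(z,y):
    z=np.array(z,float);z/=np.linalg.norm(z);y=np.array(y,float);y-=z*(y@z);y/=np.linalg.norm(y);return np.c_[np.cross(y,z),y,z]
def rows(p0,M0,way,q0,ang=8.,mm=45.):
    """rows from pose 0 through waypoints; prints rounded rows and joints"""
    out=[];p,M,q=p0,M0,np.array(q0)
    for pw,Mw in way:
        dv=R.from_matrix(Mw@M.T).as_rotvec();n=int(np.ceil(max(np.degrees(np.linalg.norm(dv))/ang,1e3*np.linalg.norm(pw-p)/mm,1)))
        while True:
            qs=[q];ok=True
            for k in range(1,n+1):
                f=k/n;x=ik(p+(pw-p)*f,R.from_rotvec(dv*f).as_matrix()@M,qs[-1])
                if x is None: print("unreachable",pw,f);return
                qs.append(x)
            v=np.abs(np.diff(qs,axis=0)).max(0)*10
            if (v<.68*np.array([2.57,2.57,3.14,3.14,3.14,3.14])).all() or n>25: break
            n+=1
        for k in range(1,n+1):
            f=k/n;Mk=R.from_rotvec(dv*f).as_matrix()@M;pk=p+(pw-p)*f
            out.append(np.r_[R.from_matrix(Mk@M0.T).as_rotvec().round(3),(1e3*(pk-p0)).round(0)])
        q=qs[-1];bad=((np.array(qs)<lim[:,0])|(np.array(qs)>lim[:,1])).any()
        print("n",n,"q",q.round(2),"wrist",(pw-L*Mw[:,2]).round(3),"BAD" if bad else "");p,M=pw,Mw
    for i,o in enumerate(out): print(i+1,"[%g,%g,%g,%g,%g,%g]"%tuple(o))
u=np.array([.977,-.212,0]);Z=np.array([0,0,1.]);a=np.radians(24)
def bar(d): # tip d metres above underside centre
    n=-np.sin(a)*u+np.cos(a)*Z;c=np.array([.4423,.1984,.0455])-.012*n
    return c+d*n,ori(-n,np.cos(a)*u+np.sin(a)*Z)
psi=np.radians(5.5);cx=np.array([np.cos(psi),np.sin(psi),0]);b=np.radians(37)
X=np.cos(b)*cx+np.sin(b)*Z;Y=np.array([-np.sin(psi),np.cos(psi),0]);N=-np.sin(b)*cx+np.cos(b)*Z
C=np.array([.5976,.1781,.0565])
def cov(x,y,z): return C+x*X+y*Y+z*N,ori(-N,X)
E
cat > p1.py <<'E'
from plan import *
from station import observe
o=observe();p=np.array(o["eef_pos"]);M=np.array(o["ee_rot"])
print(ik(p,M,o["q"]).round(3),np.round(o["q"],3))
def wp(t,w,y):
    t,w=np.array(t),np.array(w);return t,ori(t-w,y)
rows(p,M,[wp((.342,-.237,.295),(.152,-.326,.575),(.42,-.906,0)),wp((.407,-.028,.295),(.287,-.2,.572),(.82,-.57,0)),
 wp((.41,.11,.27),(.30,-.16,.46),(.95,-.3,0)),wp((.42,.17,.16),(.32,-.04,.42),(.97,-.25,0)),bar(.055)],o["q"])
E
python3 p1.py
python3 - <<'E'
from h import *
s,t=imaging.camera("side"),imaging.camera("top")
print("tower",tri(ray(s,(122,100)),ray(t,(430,162))))
E
```

```text
[-1.214 -0.333  2.176 -0.     0.851  1.572] [-1.28  -0.333  2.176  0.038  0.852 -0.083]
n 26 q [-1.13 -0.37  2.22  0.66  1.35  1.4 ] wrist [ 0.152 -0.326  0.574] 
n 5 q [-0.61 -0.39  2.23  0.67  1.36  1.4 ] wrist [ 0.286 -0.201  0.573] 
n 4 q [-0.49 -0.3   2.39  1.01  1.38  1.03] wrist [ 0.3   -0.161  0.461] 
n 3 q [-0.13 -0.27  2.46  0.91  0.93  1.19] wrist [ 0.32 -0.04  0.42] 
n 10 q [ 0.68 -0.13  2.39 -0.52  0.69  2.84] wrist [0.286 0.232 0.404] BAD
1 [0.025,-0.016,0.008,6,10,1]
2 [0.05,-0.032,0.017,12,20,2]
3 [0.074,-0.048,0.025,18,30,3]
4 [0.099,-0.064,0.034,24,40,4]
5 [0.124,-0.08,0.042,30,50,5]
6 [0.149,-0.096,0.051,36,60,6]
7 [0.174,-0.112,0.059,42,70,7]
8 [0.198,-0.128,0.067,48,80,8]
9 [0.223,-0.144,0.076,55,90,9]
10 [0.248,-0.16,0.084,61,100,10]
11 [0.273,-0.176,0.093,67,110,11]
12 [0.298,-0.192,0.101,73,119,12]
13 [0.322,-0.208,0.11,79,129,13]
14 [0.347,-0.224,0.118,85,139,14]
15 [0.372,-0.24,0.127,91,149,15]
16 [0.397,-0.256,0.135,97,159,16]
17 [0.422,-0.272,0.143,103,169,17]
18 [0.446,-0.288,0.152,109,179,18]
19 [0.471,-0.304,0.16,115,189,19]
20 [0.496,-0.32,0.169,121,19
[... 386 characters left out ...]
32 [0.81,-0.294,0.794,223,502,20]
33 [0.872,-0.343,0.866,224,537,14]
34 [0.933,-0.393,0.938,225,571,8]
35 [0.995,-0.443,1.011,225,606,1]
36 [0.92,-0.383,1.018,229,626,-35]
37 [0.846,-0.323,1.023,232,646,-72]
38 [0.771,-0.263,1.027,235,666,-109]
39 [0.695,-0.234,1.029,236,669,-116]
40 [0.62,-0.205,1.031,237,672,-124]
41 [0.545,-0.177,1.031,237,675,-131]
42 [0.47,-0.148,1.029,238,679,-139]
43 [0.394,-0.119,1.027,238,682,-146]
44 [0.319,-0.091,1.024,239,685,-154]
45 [0.244,-0.062,1.02,239,688,-161]
46 [0.169,-0.034,1.015,240,692,-169]
47 [0.094,-0.005,1.009,240,695,-176]
48 [0.02,0.023,1.001,241,698,-184]
tower (array([ 0.50441726, -0.13311426,  0.20514241]), [np.float64(2.0), np.float64(2.0)])
```

```bash
sed -i 's/rr=np.hypot(w\[0\],w\[1\])/rr=np.sqrt(w[0]**2+w[1]**2-.025**2)/' fit.py; python3 fit.py|head -1
sed -i 's/r=np.hypot(w\[0\],w\[1\]);q1=np.arctan2(w\[1\],w\[0\]);/r=np.sqrt(w[0]**2+w[1]**2-.025**2);q1=np.arctan2(w[1],w[0])-np.arctan2(.025,r);/; s/a,b,g=W.as_euler("ZYZ")/a,b,g=W.as_euler("ZYZ");g-=np.pi\/2/' plan.py; python3 p1.py
```

```text
[ 0.5139  0.5685  0.2565  0.349   0.0111 -0.0008] 1.5348548236260307e-05
[-1.281 -0.336  2.175  0.037  0.86  -0.084] [-1.28  -0.334  2.173  0.037  0.859 -0.083]
n 7 q [-1.2  -0.37  2.22  0.65  1.39 -0.22] wrist [ 0.152 -0.326  0.574] 
n 5 q [-0.68 -0.39  2.24  0.66  1.4  -0.22] wrist [ 0.286 -0.201  0.573] 
n 4 q [-0.57 -0.3   2.39  0.98  1.43 -0.57] wrist [ 0.3   -0.161  0.461] 
n 3 q [-0.2  -0.28  2.46  0.89  0.98 -0.43] wrist [ 0.32 -0.04  0.42] 
n 11 q [ 0.61 -0.14  2.39 -0.51  0.66  1.2 ] wrist [0.286 0.232 0.404] 
1 [0.092,-0.06,0.031,23,37,4]
2 [0.183,-0.119,0.062,45,74,7]
3 [0.275,-0.179,0.093,68,110,11]
4 [0.367,-0.239,0.125,90,147,14]
5 [0.458,-0.299,0.156,113,184,18]
6 [0.55,-0.358,0.187,135,221,22]
7 [0.641,-0.418,0.218,158,258,25]
8 [0.664,-0.386,0.318,171,300,25]
9 [0.686,-0.353,0.419,184,341,25]
10 [0.707,-0.318,0.52,197,383,25]
11 [0.726,-0.283,0.62,210,425,25]
12 [0.744,-0.247,0.72,223,467,25]
13 [0.807,-0.296,0.792,224,501,19]
14 [0.869,-0.346,0.865,224,536,13]
15 [0.931,-0.395,0.937,225,570,6]
16 [0.992,-0.446,1.009,226,605,0]
17 [0.918,-0.385,1.016,229,625,-37]
18 [0.843,-0.326,1.022,233,645,-73]
19 [0.768,-0.266,1.026,236,665,-110]
20 [0.7,-0.24,1.028,236,668,-117]
21 [0.631,-0.214,1.029,237,671,-124]
22 [0.563,-0.187,1.03,237,673,-130]
23 [0.494,-0.161,1.029,238,676,-137]
24 [0.426,-0.135,1.028,238,679,-144]
25 [0.358,-0.109,1.025,239,682,-151]
26 [0.29,-0.083,1.022,239,685,-158]
27 [0.221,-0.058,1.018,240,688,-165]
28 [0.153,-0.032,1.013,240,691,-171]
29 [0.085,-0.006,1.008,241,694,-178]
30 [0.017,0.02,1.001,241,697,-185]
```

Call:
{"api": "drive_tool", "payload": {
  "steps": [
    [0.092,-0.06,0.031,23,37,4,255],
    [0.183,-0.119,0.062,45,74,7,255],
    [0.275,-0.179,0.093,68,110,11,255],
    [0.367,-0.239,0.125,90,147,14,255],
    [0.458,-0.299,0.156,113,184,18,255],
    [0.55,-0.358,0.187,135,221,22,255],
    [0.641,-0.418,0.218,158,258,25,255],
    [0.664,-0.386,0.318,171,300,25,255],
    [0.686,-0.353,0.419,184,341,25,255],
    [0.707,-0.318,0.52,197,383,25,255],
    [0.726,-0.283,0.62,210,425,25,255],
    [0.744,-0.247,0.72,223,467,25,255]
  ]
}}

```text
time_s: 2.8
eef_pos: [0.4078, -0.0266, 0.2973]
ee_rot: [[0.452, 0.822, 0.347], [0.657, -0.57, 0.493], [0.603, 0.005, -0.798]]
wrist_force: [1.4, -0.3, 0.5]
opening: -0.0004
```

```bash
python3 lg.py
cat > p2.py <<'E'
from plan import *
from station import observe
o=observe();p=np.array(o["eef_pos"]);M=np.array(o["ee_rot"])
def wp(t,w,y):
    t,w=np.array(t),np.array(w);return t,ori(t-w,y)
rows(p,M,[wp((.41,.11,.27),(.30,-.16,.46),(.95,-.3,0)),wp((.42,.17,.16),(.32,-.04,.42),(.97,-.25,0)),bar(.055)],o["q"])
E
python3 p2.py
```

```text
2.8 [-0.6754 -0.3972  2.2323  0.6571  1.3982 -0.2182] [ 0.4078 -0.0266  0.2973] [ 1.4 -0.3  0.5] -0.0003938669484599289
n 4 q [-0.57 -0.3   2.39  0.98  1.43 -0.57] wrist [ 0.3   -0.161  0.461] 
n 3 q [-0.2  -0.28  2.46  0.89  0.98 -0.43] wrist [ 0.32 -0.04  0.42] 
n 11 q [ 0.61 -0.14  2.39 -0.51  0.66  1.2 ] wrist [0.286 0.232 0.404] 
1 [0.073,-0.047,0.062,1,34,-7]
2 [0.146,-0.095,0.124,1,68,-14]
3 [0.219,-0.142,0.186,2,102,-20]
4 [0.292,-0.19,0.248,2,137,-27]
5 [0.204,-0.166,0.257,6,157,-64]
6 [0.116,-0.141,0.265,9,177,-101]
7 [0.028,-0.117,0.273,12,197,-137]
8 [-0.043,-0.117,0.271,13,200,-144]
9 [-0.113,-0.117,0.269,13,202,-151]
10 [-0.183,-0.117,0.266,14,205,-158]
11 [-0.253,-0.117,0.263,14,208,-165]
12 [-0.324,-0.116,0.26,15,211,-172]
13 [-0.394,-0.116,0.257,15,214,-178]
14 [-0.464,-0.116,0.253,16,217,-185]
15 [-0.534,-0.115,0.25,16,220,-192]
16 [-0.604,-0.114,0.246,16,223,-199]
17 [-0.675,-0.114,0.241,17,226,-206]
18 [-0.745,-0.113,0.237,17,229,-213]
```

Call:
{"api": "drive_tool", "payload": {
  "steps": [
    [0.073,-0.047,0.062,1,34,-7,255],
    [0.146,-0.095,0.124,1,68,-14,255],
    [0.219,-0.142,0.186,2,102,-20,255],
    [0.292,-0.19,0.248,2,137,-27,255],
    [0.204,-0.166,0.257,6,157,-64,255],
    [0.116,-0.141,0.265,9,177,-101,255],
    [0.028,-0.117,0.273,12,197,-137,255],
    [-0.043,-0.117,0.271,13,200,-144,255],
    [-0.113,-0.117,0.269,13,202,-151,0],
    [-0.183,-0.117,0.266,14,205,-158,0],
    [-0.253,-0.117,0.263,14,208,-165,0],
    [-0.324,-0.116,0.26,15,211,-172,0]
  ]
}}

```text
time_s: 4.0
eef_pos: [0.4231, 0.1839, 0.1252]
ee_rot: [[0.191, 0.92, 0.343], [0.904, -0.301, 0.304], [0.383, 0.252, -0.889]]
wrist_force: [-0.8, -0.4, -0.3]
opening: 0.0584
```

```bash
python3 lg.py
cat > p3.py <<'E'
from plan import *
from station import observe
o=observe();p=np.array(o["eef_pos"]);M=np.array(o["ee_rot"])
rows(p,M,[bar(.055)],o["q"])
E
python3 p3.py
```

```text
4.0 [ 0.1719 -0.331   2.4617  0.4162  0.6393  0.1457] [0.4231 0.1839 0.1252] [-0.8 -0.4 -0.3] 0.0583770004615522
n 6 q [ 0.61 -0.14  2.39 -0.51  0.66  1.2 ] wrist [0.286 0.232 0.404] 
1 [-0.069,-0.009,-0.006,0,3,-7]
2 [-0.138,-0.018,-0.011,1,6,-13]
3 [-0.207,-0.028,-0.017,1,9,-20]
4 [-0.276,-0.037,-0.022,1,12,-27]
5 [-0.344,-0.046,-0.028,2,15,-34]
6 [-0.413,-0.055,-0.034,2,18,-40]
```

Call:
{"api": "drive_tool", "payload": {
  "steps": [
    [-0.069,-0.009,-0.006,0,3,-7,0],
    [-0.138,-0.018,-0.011,1,6,-13,0],
    [-0.207,-0.028,-0.017,1,9,-20,0],
    [-0.276,-0.037,-0.022,1,12,-27,0],
    [-0.344,-0.046,-0.028,2,15,-34,0],
    [-0.413,-0.055,-0.034,2,18,-40,0],
    [-0.413,-0.055,-0.034,2,18,-40,0],
    [-0.413,-0.055,-0.034,2,18,-40,0]
  ]
}}

```text
time_s: 4.8
eef_pos: [0.4243, 0.202, 0.0842]
ee_rot: [[0.212, 0.894, 0.395], [0.977, -0.194, -0.084], [0.002, 0.404, -0.915]]
wrist_force: [0.8, -0.8, -0.4]
opening: 0.0857
```

```bash
python3 lg.py
python3 - <<'E'
from plan import *
from h import *
o=observe();c=imaging.camera("wrist");cv2.imwrite("pics/w1.png",c["img"])
p,M=bar(.055);print(p.round(4),np.array(o["ee_rot"]).round(3).tolist(),M.round(3).tolist())
n=-M[:,2];top=bar(.012)[0];e1=M[:,0]
print(np.array(c["tool_from_camera"]).round(3).tolist())
print("pred blue,ends",proj(c,[top,top+.08*e1,top-.08*e1],o).round(1).tolist())
E
```

```text
4.8 [ 0.6109 -0.1419  2.3911 -0.5016  0.6621  1.1882] [0.4243 0.202  0.0842] [ 0.8 -0.8 -0.4] 0.08569065457990392
[0.4252 0.2021 0.0848] [[0.212, 0.894, 0.395], [0.977, -0.194, -0.084], [0.002, 0.404, -0.915]] [[0.212, 0.893, 0.397], [0.977, -0.194, -0.086], [0.0, 0.407, -0.914]]
[[0.0, 0.96, 0.278, 0.07], [1.0, -0.001, 0.001, -0.001], [0.001, 0.278, -0.96, -0.143], [0.0, 0.0, 0.0, 1.0]]
pred blue,ends [[261.1, 218.5], [261.6, 95.1], [260.7, 316.5]]
```

View pics/w1.png

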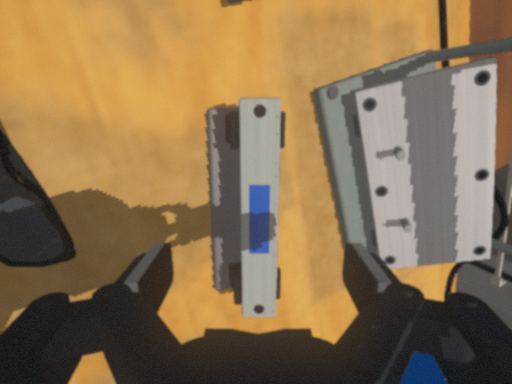

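The wrist view shows the bar centred between the jaws, blue field at (259,219), within 2 px of the prediction. I go down along the bar's normal and grip.

Call:
{"api": "drive_tool", "payload": {
  "squeeze": 60,
  "steps": [
    [0,0,0,8,-2,-17,0],
    [0,0,0,16,-3,-34,0],
    [0,0,0,22,-4.5,-48,0],
    [0,0,0,22,-4.5,-48,0],
    [0,0,0,22,-4.5,-48,255],
    [0,0,0,22,-4.5,-48,255],
    [0,0,0,22,-4.5,-48,255],
    [0,0,0,22,-4.5,-48,255],
    [0,0,0,22,-4.5,-48,255]
  ]
}}

```text
time_s: 5.75
eef_pos: [0.4464, 0.1972, 0.0374]
ee_rot: [[0.213, 0.892, 0.398], [0.977, -0.196, -0.084], [0.003, 0.406, -0.914]]
wrist_force: [-5.8, -0.3, 7.3]
opening: 0.0238
```

```bash
python3 lg.py
```

```text
5.75 [ 0.5685 -0.0204  2.395  -0.5902  0.5373  1.2612] [0.4464 0.1972 0.0374] [-5.8 -0.3  7.3] 0.02382603951789634
```

Call:
{"api": "drive_tool", "payload": {
  "steps": [
    [0,0,0,-3,1,7,255],
    [0,0,0,-10,2,22,255],
    [0,0,0,-18,4,40,255],
    [0,0,0,-18,4,40,255],
    [0,0,0,-18,4,40,255]
  ]
}}

```text
time_s: 6.25
eef_pos: [0.4283, 0.2012, 0.0767]
ee_rot: [[0.212, 0.893, 0.398], [0.977, -0.195, -0.083], [0.003, 0.406, -0.914]]
wrist_force: [-0.5, 0.3, -1.3]
opening: 0.0242
```

```bash
python3 lg.py
python3 - <<'E'
from plan import *
from h import *
o=observe();c=imaging.camera("wrist");cv2.imwrite("pics/w2.png",c["img"])
rows(np.array(o["eef_pos"]),np.array(o["ee_rot"]),[cov(-.003,0,.05)],o["q"])
E
```

```text
6.25 [ 0.6037 -0.1235  2.3936 -0.5161  0.6392  1.2006] [0.4283 0.2012 0.0767] [-0.5  0.3 -1.3] 0.024174984601153644
n 4 q [ 0.35 -0.04  2.37 -0.7   0.23  0.89] wrist [0.356 0.155 0.374] 
1 [-0.004,-0.057,0.077,34,-7,4]
2 [-0.008,-0.114,0.154,69,-13,9]
3 [-0.013,-0.171,0.231,103,-20,13]
4 [-0.017,-0.228,0.308,137,-26,18]
```

View pics/w2.png

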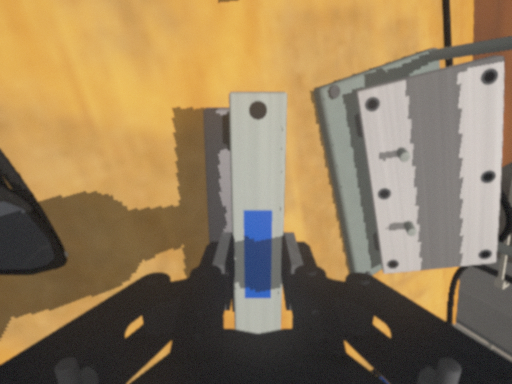

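Run:
```python
from plan import *
from h import *
o=observe();c=imaging.camera("wrist");Mo=np.array(o["ee_rot"]);p=np.array(o["eef_pos"])
h=cv2.cvtColor(c["img"],cv2.COLOR_BGR2HSV);k=cv2.inRange(h,(105,150,60),(130,255,255));k[340:]=0
x,y,w,hh=cv2.boundingRect(k);print(x,y,w,hh)
for t in(.009,.0105):
  print(t,[(Mo.T@(onplane(c,uv,p-t*Mo[:,2],Mo[:,2],o)-p)*1e3).round(1).tolist() for uv in[(x+w/2,y+.0),(x+w/2,y+hh),(258,92)]])
for uv in[(372,104),(384,194),(393,264),(489,76),(488,177),(485,254)]:
  q=onplane(c,uv,C,N,o);print(((q-C)@np.c_[X,Y]*1e3).round(1))
```

```text
245 212 26 85
0.009 [[23.2, -1.0, -9.0], [-25.3, -0.9, -9.0], [78.8, -1.0, -9.0]]
0.0105 [[23.7, -1.0, -10.5], [-24.2, -0.9, -10.5], [78.7, -1.0, -10.5]]
[-42.7  76.8]
[-42.5  -1.5]
[-42.  -78.9]
[37.2 77.3]
[37.5 -1.3]
[ 37.6 -78.5]
```

Call:
{"api": "drive_tool", "payload": {
  "steps": [
    [-0.004,-0.057,0.077,34,-7,4,255],
    [-0.008,-0.114,0.154,69,-13,9,255],
    [-0.013,-0.171,0.231,103,-20,13,255],
    [-0.017,-0.228,0.308,137,-26,18,255],
    [-0.017,-0.228,0.308,137,-26,18,255],
    [-0.017,-0.228,0.308,137,-26,18,255]
  ]
}}

```text
time_s: 6.95
eef_pos: [0.5646, 0.1733, 0.0925]
ee_rot: [[-0.092, 0.797, 0.596], [0.996, 0.075, 0.054], [-0.002, 0.599, -0.801]]
wrist_force: [-0.1, 0.4, -1.7]
opening: 0.0241
```

```bash
python3 lg.py
python3 - <<'E'
from plan import *
from h import *
o=observe();c=imaging.camera("wrist");cv2.imwrite("pics/w3.png",c["img"])
p=np.array(o["eef_pos"]);print("in cover",((p-C)@np.c_[X,Y,N]*1e3).round(1),R.from_matrix(cov(0,0,0)[1]@np.array(o["ee_rot"]).T).as_rotvec().round(3))
print("to z=15:",((cov(-.0035,0,.015)[0]-p)*1e3).round(1),"N",N.round(3),"X",X.round(3),"Y",Y.round(3))
E
```

```text
6.95 [ 0.3447 -0.0384  2.3726 -0.7036  0.2358  0.8928] [0.5646 0.1733 0.0925] [-0.1  0.4 -1.7] 0.02414380719467784
in cover [-5.  -1.6 48.8] [ 0.002 -0.004  0.004]
to z=15: [ 21.3   3.7 -26.1] N [-0.599 -0.058  0.799] X [0.795 0.077 0.602] Y [-0.096  0.995  0.   ]
```

View pics/w3.png

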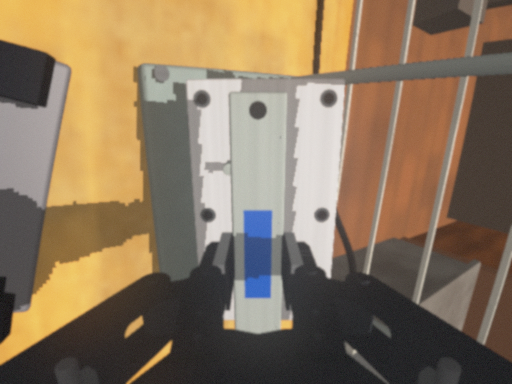

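Run:
```python
from plan import *
from h import *
o=observe();c=imaging.camera("wrist");Mo=np.array(o["ee_rot"]);p=np.array(o["eef_pos"])
q=np.array([(onplane(c,uv,C,N,o)-C)@np.c_[X,Y]*1e3 for uv in[(202,98),(329,98),(208,214),(321,214)]]);print(q.round(1))
print("pinL",(onplane(c,(228,167),C+.013*N,N,o)-C)@np.c_[X,Y]*1e3)
b=onplane(c,(258,255),p-.009*Mo[:,2],N,o);print("bar mid",((b-C)@np.c_[X,Y]*1e3).round(1), "edges",[((onplane(c,uv,p-.009*Mo[:,2],N,o)-C)@np.c_[X,Y]*1e3).round(1).tolist() for uv in[(231,150),(286,150)]])
```

```text
[[-41.7  78.2]
 [ 38.6  78.1]
 [-41.6   0.3]
 [ 38.    0.3]]
pinL [-25.06100969  36.32319142]
bar mid [-6.2 -0.8] edges [[-18.6, 52.8], [6.8, 52.8]]
```

Call:
{"api": "drive_tool", "payload": {
  "steps": [
    [0,0,0,7,1,-9,255],
    [0,0,0,15,2,-18,255],
    [0,0,0,22,3.2,-26,255],
    [0,0,0,22,3.2,-26,255],
    [0,0,0,22,3.2,-26,255]
  ]
}}

```text
time_s: 7.55
eef_pos: [0.5863, 0.1785, 0.0678]
ee_rot: [[-0.096, 0.796, 0.598], [0.995, 0.077, 0.056], [-0.001, 0.601, -0.8]]
wrist_force: [-0.2, -0.5, -1.9]
opening: 0.0239
```

```bash
cat > cv.py <<'E'
from plan import *
from station import observe
o=observe();p=np.array(o["eef_pos"]);A=np.c_[X,Y,N]
print(o["time_s"],"cover mm",((p-C)@A*1e3).round(1),"F",(np.array(o["wrist_force"])@A).round(1),"M",np.round(np.array(o["moment"])@A,2),"op",round(o["opening"],4),"rot",R.from_matrix(cov(0,0,0)[1]@np.array(o["ee_rot"]).T).as_rotvec().round(3))
E
python3 cv.py
```

```text
7.55 cover mm [-2.2  1.4 15.8] F [-1.3 -0.5 -1.4] M [-0.03  0.43  0.01] op 0.0239 rot [ 0.002 -0.001  0.   ]
```

Call:
{"api": "drive_tool", "payload": {
  "steps": [
    [0,0,0,1.2,0.1,-1.6,255],
    [0,0,0,2.4,0.2,-3.2,255],
    [0,0,0,2.4,0.2,-3.2,255]
  ]
}}

```text
time_s: 7.85
eef_pos: [0.5895, 0.1782, 0.0653]
ee_rot: [[-0.095, 0.795, 0.599], [0.996, 0.076, 0.056], [-0.001, 0.602, -0.799]]
wrist_force: [0.3, 0.9, -1.7]
opening: 0.0242
```

```bash
python3 cv.py
```

```text
7.85 cover mm [-1.1  0.9 11.8] F [-0.7  0.8 -1.6] M [-0.02  0.42 -0.05] op 0.0242 rot [ 0.001 -0.     0.001]
```

Call:
{"api": "drive_tool", "payload": {
  "steps": [
    [0,0,0,1.2,0.1,-1.6,255],
    [0,0,0,1.2,0.1,-1.6,255]
  ]
}}

```text
time_s: 8.05
eef_pos: [0.5908, 0.1782, 0.0634]
ee_rot: [[-0.095, 0.795, 0.599], [0.996, 0.076, 0.056], [-0.001, 0.601, -0.799]]
wrist_force: [0.6, -0.5, -2.0]
opening: 0.0244
```

```bash
python3 cv.py
```

```text
8.05 cover mm [-1.2  0.8  9.6] F [-0.8 -0.5 -1.9] M [-0.07  0.43  0.05] op 0.0244 rot [ 0.001 -0.     0.001]
```

Call:
{"api": "drive_tool", "payload": {
  "steps": [
    [0,0,0,1.2,0.1,-1.6,255],
    [0,0,0,1.2,0.1,-1.6,255]
  ]
}}

```text
time_s: 8.25
eef_pos: [0.592, 0.1783, 0.0617]
ee_rot: [[-0.095, 0.795, 0.599], [0.996, 0.076, 0.056], [-0.001, 0.601, -0.799]]
wrist_force: [-0.3, -0.1, -1.6]
opening: 0.0243
```

```bash
python3 cv.py
```

```text
8.25 cover mm [-1.3  0.7  7.5] F [-1.2 -0.  -1.1] M [ 0.05  0.42 -0.  ] op 0.0243 rot [ 0.001 -0.001  0.001]
```

Call:
{"api": "drive_tool", "payload": {
  "steps": [
    [0,0,0,0.9,0.1,-1.2,255],
    [0,0,0,0.9,0.1,-1.2,255]
  ]
}}

```text
time_s: 8.45
eef_pos: [0.5928, 0.1784, 0.0605]
ee_rot: [[-0.095, 0.795, 0.599], [0.996, 0.076, 0.056], [-0.001, 0.601, -0.799]]
wrist_force: [0.9, 0.3, -1.0]
opening: 0.0242
```

```bash
python3 cv.py
```

```text
8.45 cover mm [-1.4  0.8  6. ] F [ 0.2  0.2 -1.4] M [-0.02  0.47  0.  ] op 0.0242 rot [ 0.001 -0.001  0.001]
```

Call:
{"api": "drive_tool", "payload": {
  "steps": [
    [0,0,0,0.4,0,-1.2,255],
    [0,0,0,0.4,0,-1.2,255]
  ]
}}

```text
time_s: 8.65
eef_pos: [0.5931, 0.1784, 0.0593]
ee_rot: [[-0.095, 0.795, 0.599], [0.996, 0.076, 0.056], [-0.001, 0.601, -0.799]]
wrist_force: [-0.3, -0.5, -1.9]
opening: 0.0244
```

```bash
python3 cv.py
```

```text
8.65 cover mm [-1.9  0.7  4.9] F [-1.4 -0.5 -1.3] M [-0.04  0.46 -0.02] op 0.0244 rot [ 0.001 -0.001  0.001]
```

Call:
{"api": "drive_tool", "payload": {
  "steps": [
    [0,0,0,0.6,0,-1.0,255],
    [0,0,0,0.6,0,-1.0,255]
  ]
}}

```text
time_s: 8.85
eef_pos: [0.5938, 0.1785, 0.0583]
ee_rot: [[-0.095, 0.795, 0.599], [0.996, 0.076, 0.056], [-0.001, 0.601, -0.799]]
wrist_force: [-0.4, 0.6, -1.8]
opening: 0.024
```

```bash
python3 cv.py
```

```text
8.85 cover mm [-1.9  0.7  3.7] F [-1.3  0.7 -1.2] M [0.01 0.43 0.02] op 0.024 rot [ 0.001 -0.     0.001]
```

Call:
{"api": "drive_tool", "payload": {
  "steps": [
    [0,0,0,0.6,0,-0.8,255],
    [0,0,0,0.6,0,-0.8,255]
  ]
}}

```text
time_s: 9.05
eef_pos: [0.5943, 0.1784, 0.0578]
ee_rot: [[-0.095, 0.795, 0.599], [0.996, 0.076, 0.056], [-0.001, 0.602, -0.799]]
wrist_force: [-2.9, -1.2, 1.6]
opening: 0.024
```

```bash
python3 cv.py
```

```text
9.05 cover mm [-1.8  0.7  3. ] F [-1.5 -0.9  3.1] M [0.04 0.48 0.01] op 0.024 rot [ 0.001 -0.     0.001]
```

Call:
{"api": "drive_tool", "payload": {
  "steps": [
    [0,0,0,0,0,0,0],
    [0,0,0,0,0,0,0],
    [0,0,0,0,0,0,0],
    [0,0,0,0,0,0,0],
    [0,0,0,-6,-0.6,8,0],
    [0,0,0,-20,-2,27,0],
    [0,0,0,-36,-3.5,48,0],
    [0,0,0,-36,-3.5,48,255],
    [0,0,0,-36,-3.5,48,255],
    [0,0,0,-36,-3.5,48,255],
    [0,0,0,-36,-3.5,48,255]
  ]
}}

```text
time_s: 10.15
eef_pos: [0.5583, 0.1747, 0.1045]
ee_rot: [[-0.095, 0.796, 0.598], [0.996, 0.077, 0.055], [-0.002, 0.6, -0.8]]
wrist_force: [-0.1, 0.3, 0.1]
opening: 0.028
```

```bash
python3 cv.py
python3 - <<'E'
from plan import *
from h import *
o=observe();c=imaging.camera("wrist");s=imaging.camera("side")
A=c["img"];B=cv2.resize(s["img"][200:302,142:262],None,fx=3.2,fy=3.2,interpolation=cv2.INTER_CUBIC)
im=np.zeros((384,800,3),np.uint8);im[:,:430]=A[:,60:490];B=B[:,:370];im[:B.shape[0],430:430+B.shape[1]]=B
cv2.imwrite("pics/w4.png",im)
E
```

```text
10.15 cover mm [-2.6  0.4 62.1] F [0.  0.3 0.1] M [ 0.05  0.27 -0.  ] op 0.028 rot [ 0.002 -0.002  0.001]
```

View pics/w4.png

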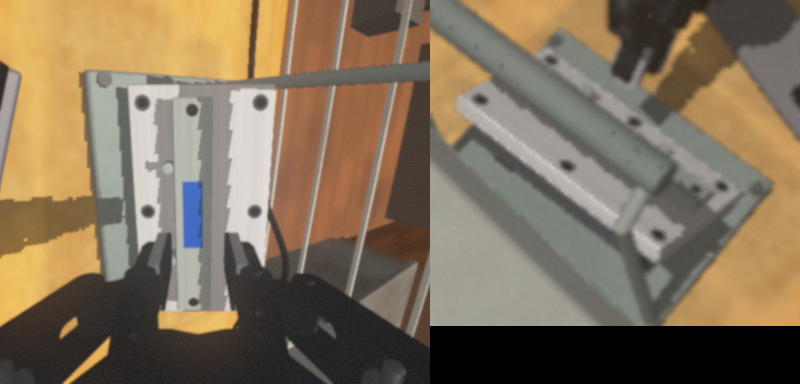

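Run:
```python
from plan import *
from h import *
o=observe();c=imaging.camera("wrist")
for z in(.012,.015):
  print(z,[((onplane(c,uv,C+z*N,N,o)-C)@np.c_[X,Y]*1e3).round(1).tolist() for uv in[(252,110),(253.5,302),(253,214),(252,97),(253,311)]])
print("bolts",[((onplane(c,uv,C,N,o)-C)@np.c_[X,Y]*1e3).round(1).tolist() for uv in[(202,102),(320,102),(208,211),(315,211)]])
p=np.array(o["eef_pos"]);Mo=np.array(o["ee_rot"])
print("R press hover", ((cov(-.006,-.066,.03)[0]-p)*1e3).round(1),"L",((cov(-.006,.066,.03)[0]-p)*1e3).round(1))
```

```text
0.012 [[-7.6, 72.2], [-7.2, -71.8], [-7.2, 1.4], [-7.5, 80.2], [-7.6, -80.2]]
0.015 [[-7.5, 72.2], [-7.1, -69.6], [-7.2, 2.5], [-7.5, 80.0], [-7.6, -77.9]]
bolts [[-41.7, 77.6], [38.3, 77.6], [-41.2, -0.6], [39.0, -0.5]]
R press hover [ 22.9 -64.5 -27.7] L [ 10.3  66.9 -27.7]
```

Call:
{"api": "drive_tool", "payload": {
  "steps": [
    [0,0,0,-2,35,0,255],
    [0,0,0,-2,66,-8,255],
    [0,0,0,10.3,66.9,-27.7,255],
    [0,0,0,15,67.4,-34,255],
    [0,0,0,15,67.4,-34,255],
    [0,0,0,15,67.4,-34,255]
  ]
}}

```text
time_s: 10.9
eef_pos: [0.5732, 0.2422, 0.0711]
ee_rot: [[-0.094, 0.796, 0.598], [0.996, 0.076, 0.056], [-0.001, 0.601, -0.8]]
wrist_force: [-0.5, 0.3, -0.1]
opening: -0.0003
```

```bash
python3 cv.py
```

```text
10.9 cover mm [-5.7 66.1 22.6] F [-0.4  0.3  0.2] M [ 0.02  0.26 -0.01] op -0.0003 rot [ 0.002 -0.001  0.001]
```

Call:
{"api": "drive_tool", "payload": {
  "steps": [
    [0,0,0,1.8,0.2,-2.4,255],
    [0,0,0,1.8,0.2,-2.4,255],
    [0,0,0,1.8,0.2,-2.4,255]
  ]
}}

```text
time_s: 11.2
eef_pos: [0.5754, 0.2425, 0.0698]
ee_rot: [[-0.094, 0.795, 0.599], [0.996, 0.076, 0.056], [-0.001, 0.602, -0.798]]
wrist_force: [-0.5, -0.4, 0.1]
opening: 0.0002
```

```bash
python3 cv.py
```

```text
11.2 cover mm [-4.7 66.2 20.2] F [-0.3 -0.4  0.4] M [0.04 0.25 0.01] op 0.0002 rot [0.001 0.    0.002]
```

Call:
{"api": "drive_tool", "payload": {
  "steps": [
    [0,0,0,1.2,0.1,-2.8,255],
    [0,0,0,1.2,0.1,-2.8,255]
  ]
}}

```text
time_s: 11.4
eef_pos: [0.5764, 0.2425, 0.0664]
ee_rot: [[-0.095, 0.795, 0.599], [0.996, 0.076, 0.056], [-0.001, 0.601, -0.799]]
wrist_force: [0.4, -0.2, 1.1]
opening: -0.0003
```

```bash
python3 cv.py
```

```text
11.4 cover mm [-6.  66.2 16.9] F [ 0.9 -0.2  0.6] M [-0.03  0.36 -0.02] op -0.0003 rot [ 0.001 -0.     0.001]
```

Call:
{"api": "drive_tool", "payload": {
  "steps": [
    [0,0,0,0.9,0.1,-1.2,255],
    [0,0,0,0.9,0.1,-1.2,255]
  ]
}}

```text
time_s: 11.6
eef_pos: [0.5773, 0.2427, 0.0651]
ee_rot: [[-0.095, 0.795, 0.599], [0.996, 0.076, 0.056], [-0.001, 0.601, -0.799]]
wrist_force: [1.2, 0.1, -0.2]
opening: -0.0
```

```bash
python3 cv.py
```

```text
11.6 cover mm [-6.  66.3 15.3] F [ 0.8 -0.  -0.9] M [0.   0.25 0.03] op -0.0 rot [ 0.001 -0.     0.001]
```

Call:
{"api": "drive_tool", "payload": {
  "steps": [
    [0,0,0,0.6,0,-0.8,255],
    [0,0,0,0.6,0,-0.8,255]
  ]
}}

```text
time_s: 11.8
eef_pos: [0.5779, 0.2427, 0.0643]
ee_rot: [[-0.095, 0.795, 0.599], [0.996, 0.076, 0.056], [-0.001, 0.601, -0.799]]
wrist_force: [0.5, -0.6, 0.1]
opening: 0.0003
```

```bash
python3 cv.py
```

```text
11.8 cover mm [-6.  66.2 14.3] F [ 0.5 -0.7 -0.2] M [-0.02  0.31  0.01] op 0.0003 rot [ 0.001 -0.     0.001]
```

Call:
{"api": "drive_tool", "payload": {
  "steps": [
    [0,0,0,0.6,0,-0.8,255],
    [0,0,0,0.6,0,-0.8,255]
  ]
}}

```text
time_s: 12.0
eef_pos: [0.5786, 0.2427, 0.0636]
ee_rot: [[-0.095, 0.795, 0.599], [0.996, 0.076, 0.056], [-0.001, 0.601, -0.799]]
wrist_force: [0.2, -0.2, -1.1]
opening: -0.0002
```

```bash
python3 cv.py
```

```text
12.0 cover mm [-5.9 66.2 13.3] F [-0.5 -0.3 -1. ] M [ 0.06  0.27 -0.04] op -0.0002 rot [ 0.001 -0.     0.001]
```

Call:
{"api": "drive_tool", "payload": {
  "steps": [
    [0,0,0,0.6,0,-0.8,255],
    [0,0,0,0.6,0,-0.8,255]
  ]
}}

```text
time_s: 12.2
eef_pos: [0.5791, 0.2428, 0.0628]
ee_rot: [[-0.095, 0.795, 0.599], [0.996, 0.076, 0.056], [-0.001, 0.601, -0.799]]
wrist_force: [-0.8, -0.8, -0.5]
opening: 0.0002
```

```bash
python3 cv.py
```

```text
12.2 cover mm [-5.9 66.1 12.4] F [-1.  -0.7  0.2] M [ 0.01  0.31 -0.04] op 0.0002 rot [ 0.001 -0.     0.001]
```

Call:
{"api": "drive_tool", "payload": {
  "steps": [
    [0,0,0,0.6,0,-0.8,255],
    [0,0,0,0.6,0,-0.8,255]
  ]
}}

```text
time_s: 12.4
eef_pos: [0.5796, 0.2428, 0.0623]
ee_rot: [[-0.095, 0.795, 0.599], [0.996, 0.076, 0.056], [-0.001, 0.602, -0.799]]
wrist_force: [-3.6, 0.1, 4.7]
opening: -0.0003
```

```bash
python3 cv.py
```

```text
12.4 cover mm [-5.8 66.1 11.7] F [0.  0.5 5.9] M [ 0.01  0.45 -0.05] op -0.0003 rot [ 0.001 -0.     0.001]
```

Call:
{"api": "drive_tool", "payload": {
  "steps": [
    [0,0,0,0.6,0,-0.8,255],
    [0,0,0,0.6,0,-0.8,255]
  ]
}}

```text
time_s: 12.6
eef_pos: [0.5797, 0.2428, 0.0623]
ee_rot: [[-0.095, 0.795, 0.6], [0.996, 0.076, 0.056], [-0.001, 0.602, -0.798]]
wrist_force: [-17.2, -2.6, 16.9]
opening: -0.0003
```

```bash
python3 cv.py
```

```text
12.6 cover mm [-5.8 66.2 11.6] F [-3.7 -0.9 24. ] M [-0.14  0.83  0.03] op -0.0003 rot [0.001 0.001 0.001]
```

Call:
{"api": "drive_tool", "payload": {
  "steps": [
    [0,0,0,-5,-0.5,6.4,255],
    [0,0,0,-10.2,-1,13.6,255],
    [0,0,0,-6,-45,13.6,255],
    [0,0,0,-2,-89,13.6,255],
    [0,0,0,2.5,-132.4,13.6,255],
    [0,0,0,7,-132,7.2,255],
    [0,0,0,7,-132,7.2,255],
    [0,0,0,7,-132,7.2,255]
  ]
}}

```text
time_s: 13.4
eef_pos: [0.5873, 0.11, 0.0683]
ee_rot: [[-0.093, 0.796, 0.599], [0.996, 0.074, 0.055], [-0.001, 0.601, -0.799]]
wrist_force: [0.2, -0.7, -0.7]
opening: 0.0001
```

```bash
python3 cv.py
```

```text
13.4 cover mm [ -6.3 -66.8  19.5] F [-0.3 -0.7 -0.6] M [0.01 0.31 0.04] op 0.0001 rot [ 0.001 -0.001  0.003]
```

Call:
{"api": "drive_tool", "payload": {
  "steps": [
    [0,0,0,0.9,0,-1.2,255],
    [0,0,0,0.9,0,-1.2,255]
  ]
}}

```text
time_s: 13.6
eef_pos: [0.5883, 0.1118, 0.0673]
ee_rot: [[-0.096, 0.795, 0.599], [0.995, 0.078, 0.057], [-0.001, 0.602, -0.799]]
wrist_force: [0.1, 0.4, -0.1]
opening: 0.0
```

```bash
python3 cv.py
```

```text
13.6 cover mm [ -6.  -65.1  18.1] F [ 0.1  0.4 -0.2] M [ 0.02  0.31 -0.01] op 0.0 rot [ 0.001 -0.    -0.   ]
```

Call:
{"api": "drive_tool", "payload": {
  "steps": [
    [0,0,0,0.9,0,-1.2,255],
    [0,0,0,0.9,0,-1.2,255]
  ]
}}

```text
time_s: 13.8
eef_pos: [0.5891, 0.1116, 0.066]
ee_rot: [[-0.096, 0.795, 0.599], [0.995, 0.077, 0.057], [-0.001, 0.601, -0.799]]
wrist_force: [0.1, -0.6, -0.1]
opening: -0.0
```

```bash
python3 cv.py
```

```text
13.8 cover mm [ -6.2 -65.4  16.5] F [-0.  -0.7 -0.1] M [0.   0.28 0.01] op -0.0 rot [ 0.001 -0.    -0.   ]
```

Call:
{"api": "drive_tool", "payload": {
  "steps": [
    [0,0,0,0.9,0,-1.2,255],
    [0,0,0,0.9,0,-1.2,255]
  ]
}}

```text
time_s: 14.0
eef_pos: [0.59, 0.111, 0.0647]
ee_rot: [[-0.095, 0.795, 0.599], [0.995, 0.077, 0.056], [-0.001, 0.601, -0.799]]
wrist_force: [0.5, -0.4, 0.2]
opening: -0.0002
```

```bash
python3 cv.py
```

```text
14.0 cover mm [ -6.3 -66.   15. ] F [ 0.5 -0.5 -0.1] M [-0.    0.27 -0.03] op -0.0002 rot [ 0.001 -0.001  0.001]
```

Call:
{"api": "drive_tool", "payload": {
  "steps": [
    [0,0,0,0.6,0,-0.8,255],
    [0,0,0,0.6,0,-0.8,255]
  ]
}}

```text
time_s: 14.2
eef_pos: [0.5906, 0.1108, 0.064]
ee_rot: [[-0.095, 0.795, 0.599], [0.996, 0.076, 0.056], [-0.001, 0.601, -0.799]]
wrist_force: [-0.9, -0.4, -0.1]
opening: -0.0001
```

```bash
python3 cv.py
```

```text
14.2 cover mm [ -6.2 -66.4  14. ] F [-0.8 -0.3  0.5] M [0.   0.31 0.08] op -0.0001 rot [ 0.001 -0.     0.001]
```

Call:
{"api": "drive_tool", "payload": {
  "steps": [
    [0,0,0,0.6,0,-0.8,255],
    [0,0,0,0.6,0,-0.8,255]
  ]
}}

```text
time_s: 14.4
eef_pos: [0.5912, 0.1107, 0.0632]
ee_rot: [[-0.095, 0.795, 0.599], [0.996, 0.076, 0.056], [-0.001, 0.601, -0.799]]
wrist_force: [0.6, 0.1, 0.4]
opening: 0.0001
```

```bash
python3 cv.py
```

```text
14.4 cover mm [ -6.2 -66.5  13.1] F [ 0.8 -0.  -0. ] M [ 0.01  0.27 -0.01] op 0.0001 rot [ 0.001 -0.     0.001]
```

Call:
{"api": "drive_tool", "payload": {
  "steps": [
    [0,0,0,0.6,0,-0.8,255],
    [0,0,0,0.6,0,-0.8,255]
  ]
}}

```text
time_s: 14.6
eef_pos: [0.5918, 0.1107, 0.0624]
ee_rot: [[-0.095, 0.795, 0.599], [0.996, 0.076, 0.056], [-0.001, 0.601, -0.799]]
wrist_force: [-0.4, 0.2, -0.4]
opening: -0.0001
```

```bash
python3 cv.py
```

```text
14.6 cover mm [ -6.2 -66.5  12. ] F [-0.6  0.3 -0.1] M [-0.02  0.27 -0.06] op -0.0001 rot [ 0.001 -0.001  0.001]
```

Call:
{"api": "drive_tool", "payload": {
  "steps": [
    [0,0,0,0.5,0,-0.6,255],
    [0,0,0,0.5,0,-0.6,255]
  ]
}}

```text
time_s: 14.8
eef_pos: [0.5922, 0.1108, 0.062]
ee_rot: [[-0.095, 0.795, 0.599], [0.996, 0.076, 0.056], [-0.001, 0.602, -0.799]]
wrist_force: [-3.6, 0.3, 3.4]
opening: -0.0003
```

```bash
python3 cv.py
```

```text
14.8 cover mm [ -6.1 -66.5  11.5] F [-0.8  0.6  4.8] M [-0.04  0.33 -0.04] op -0.0003 rot [ 0.001 -0.     0.001]
```

Call:
{"api": "drive_tool", "payload": {
  "steps": [
    [0,0,0,0.6,0,-0.8,255],
    [0,0,0,0.6,0,-0.8,255]
  ]
}}

```text
time_s: 15.0
eef_pos: [0.5923, 0.1107, 0.0619]
ee_rot: [[-0.095, 0.795, 0.599], [0.996, 0.076, 0.056], [-0.001, 0.602, -0.799]]
wrist_force: [-17.1, -0.6, 18.6]
opening: 0.0001
```

```bash
python3 cv.py
python3 - <<'E'
from plan import *
from h import *
import pickle
o=observe();c=imaging.camera("wrist");s=imaging.camera("side");t=imaging.camera("top")
pickle.dump((o,c,s,t),open("right.pkl","wb"))
im=np.zeros((600,800,3),np.uint8)
im[:384,:512]=c["img"]
f=lambda a:cv2.resize(a,None,fx=4,fy=4,interpolation=cv2.INTER_CUBIC)
B=f(s["img"][208:280,150:250]);im[384:384+216,:400]=B[:216]
T=f(t["img"][100:172,228:328]);im[:288,512:]=T[:,:288];im[384:600,400:800]=T[36:252]
cv2.imwrite("pics/w5.png",im)
E
```

```text
15.0 cover mm [ -6.1 -66.6  11.4] F [-2.4  1.1 25.2] M [ 0.15  0.77 -0.01] op 0.0001 rot [0.001 0.    0.001]
```

View pics/w5.png

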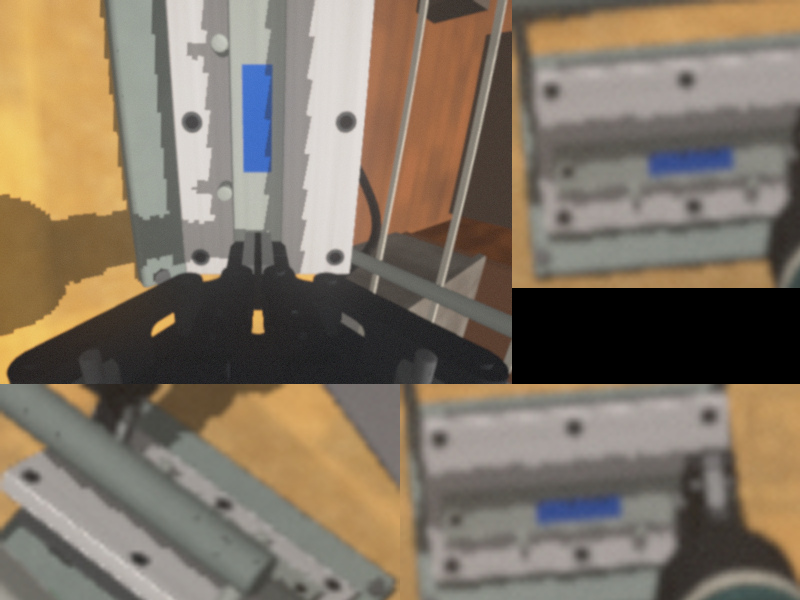

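Run:
```python
from plan import *
from h import *
import pickle
o,c,s,t=pickle.load(open("right.pkl","rb"))
A=np.c_[X,Y,N]
T=ray(t,(241.4,142.7));S=ray(s,(224.6,258.6));x,r=tri(S,T);print("left hole cover mm",((x-C)@A*1e3).round(1),r)
# expected pixel for flat / raised left end
for z in(12,14,17,20):
    P=C+(-.0074)*X+.072*Y+z*1e-3*N;print(z,"side",proj(s,P).round(1)[0],"top",proj(t,P).round(1)[0])
for nm,cc,(u,v) in(("side",s,(225,259)),("top",t,(241,143))):
    g=cv2.cvtColor(cc["img"],cv2.COLOR_BGR2GRAY).astype(float)[v-4:v+5,u-4:u+5];w=np.clip(np.percentile(g,60)-g-8,0,None);yy,xx=np.mgrid[v-4:v+5,u-4:u+5]
    print(nm,"dark centroid",((w*xx).sum()/w.sum()).round(2),((w*yy).sum()/w.sum()).round(2));print(g.astype(int))
h=cv2.cvtColor(c["img"],cv2.COLOR_BGR2HSV);k=cv2.inRange(h,(105,150,60),(130,255,255));k[200:]=0;bx,by,bw,bh=cv2.boundingRect(k);print(bx,by,bw,bh)
for z in(.011,.012,.013,.015): 
    q=[((onplane(c,uv,C+z*N,N,o)-C)@np.c_[X,Y]*1e3) for uv in((257,by),(257,by+bh))];print(z,q[0].round(1),q[1].round(1),"len",(q[0]-q[1])[1].round(2))
```

```text
left hole cover mm [-6.5 73.  11.7] [np.float64(0.6), np.float64(0.6)]
12 side [224.2 258. ] top [241.6 143.2]
14 side [224.5 257.4] top [241.7 143.5]
17 side [225.  256.4] top [241.7 144. ]
20 side [225.5 255.3] top [241.7 144.5]
side dark centroid 223.92 260.74
[[128 129 131 132 138 141 148 156 155]
 [127 129 128 128 131 141 150 152 155]
 [113 126 119 111 117 131 137 141 149]
 [ 93 111 104  74  80 109 127 134 137]
 [ 83  89  87  71  63  92 123 128 127]
 [ 84  83  83  90  98 112 124 117 104]
 [ 87  88  84  84  90 110 114  94  96]
 [ 88  90  87  83  84  89  89  91 120]
 [ 89  89  91  87  82  80  86 116 145]]
top dark centroid 241.13 140.61
[[101  95  93  95  93  93  88  90  91]
 [101  97 101 103 103 101  97  98  98]
 [106 101 108 109 101  99 101 109 114]
 [102 107 115 102  85  85 103 119 126]
 [107 112 115 105  84  86 108 126 132]
 [115 116 122 113 105 108 119 128 132]
 [132 129 128 127 125 125 128 131 134]
 [149 142 137 131 130 130 130 130 132]
 [154 149 139 125 122 119 116 118 120]]
243 66 28 105
0.011 [-7.6 24.6] [ -7.6 -24.5] len 49.14
0.012 [-7.6 24.5] [ -7.6 -24.3] len 48.8
0.013 [-7.5 24.3] [ -7.6 -24.1] len 48.46
0.015 [-7.5 24.1] [ -7.6 -23.7] len 47.77
```

Left and right ends both come onto the plate with a hard stop at 11.7 and 11.5 mm. With the right end pressed, the left hole still lies at 11.7 mm, so the bar didn't rock. The verdict is green; next I plan the move to the lever.

Run:
```python
from plan import *
from station import observe
o=observe();p=np.array(o["eef_pos"]);M=np.array(o["ee_rot"])
rows(p,M,[(cov(-.006,-.066,.07)[0],M),(np.array([.44,.36,.13]),M),(np.array([.445,.3635,.056]),M)],o["q"])
```

```text
n 2 q [ 0.18 -0.13  2.42 -0.25  0.21  0.31] wrist [0.348 0.088 0.388] 
n 11 q [ 0.91 -0.05  2.3  -0.88  0.61  1.49] wrist [0.231 0.341 0.409] 
n 2 q [ 0.91  0.1   2.33 -1.12  0.51  1.77] wrist [0.236 0.344 0.335] 
1 [0,0,0,-18,-1,23]
2 [0,0,0,-35,-3,47]
3 [0,0,0,-46,20,49]
4 [0,0,0,-56,43,51]
5 [0,0,0,-67,66,53]
6 [0,0,0,-78,89,55]
7 [0,0,0,-88,112,57]
8 [0,0,0,-99,135,58]
9 [0,0,0,-110,158,60]
10 [0,0,0,-120,180,62]
11 [0,0,0,-131,203,64]
12 [0,0,0,-142,226,66]
13 [0,0,0,-152,249,68]
14 [0,0,0,-150,251,31]
15 [0,0,0,-147,253,-6]
```

Call:
{"api": "drive_tool", "payload": {
  "steps": [
    [0,0,0,-9,-0.5,12,255],
    [0,0,0,-35,-3,47,255],
    [0,0,0,-46,20,49,255],
    [0,0,0,-56,43,51,255],
    [0,0,0,-67,66,53,255],
    [0,0,0,-78,89,55,255],
    [0,0,0,-88,112,57,255],
    [0,0,0,-99,135,58,255],
    [0,0,0,-120,180,62,255],
    [0,0,0,-142,226,66,255],
    [0,0,0,-152,249,68,255],
    [0,0,0,-152,249,68,255]
  ]
}}

```text
time_s: 16.35
eef_pos: [0.4401, 0.3643, 0.1303]
ee_rot: [[-0.1, 0.794, 0.599], [0.995, 0.079, 0.062], [0.002, 0.603, -0.798]]
wrist_force: [0.4, 0.6, -0.4]
opening: 0.0003
```

```bash
python3 lg.py
python3 - <<'E'
from plan import *
from h import *
o=observe();c=imaging.camera("wrist");t=imaging.camera("top")
p=np.array(o["eef_pos"]);M=np.array(o["ee_rot"])
rows(p,M,[(np.array([.445,.3635,.056]),M),(np.array([.515,.3705,.056]),M)],o["q"])
im=np.zeros((384,800,3),np.uint8);im[:,:512]=c["img"];im[:320,512:]=cv2.resize(t["img"][100:210,170:270],(288,320),interpolation=cv2.INTER_CUBIC);cv2.imwrite("pics/w6.png",im)
E
```

```text
16.35 [ 0.9163 -0.0544  2.301  -0.8779  0.6056  1.4844] [0.4401 0.3643 0.1303] [ 0.4  0.6 -0.4] 0.0002677178796894033
n 2 q [ 0.91  0.09  2.34 -1.13  0.5   1.77] wrist [0.236 0.342 0.335] 
n 2 q [ 0.8   0.18  2.24 -1.12  0.44  1.67] wrist [0.306 0.349 0.335] 
1 [0,0,0,2,-0,-37]
2 [0,0,0,5,-1,-74]
3 [0,0,0,40,3,-74]
4 [0,0,0,75,6,-74]
```

View pics/w6.png

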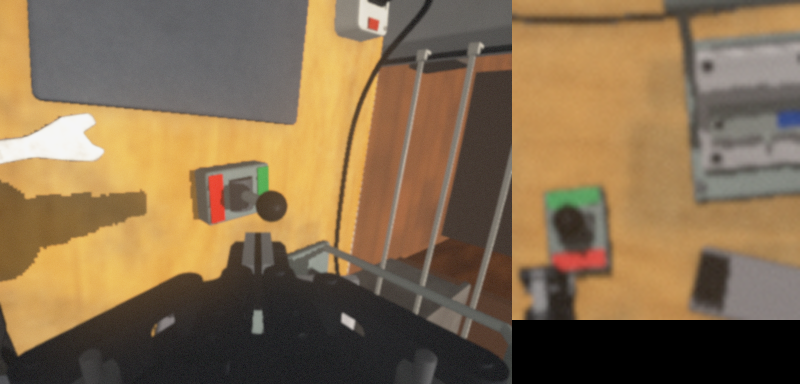

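Run:
```python
from h import *
o=observe();c=imaging.camera("wrist")
print("ball",onz(c,(271,205),.071,o).round(4),[onz(c,uv,.025,o).round(3).tolist() for uv in((191,170),(267,162),(270,210),(207,222))])
```

```text
ball [0.4959 0.3637 0.071 ] [[0.447, 0.386, 0.025], [0.526, 0.392, 0.025], [0.535, 0.343, 0.025], [0.463, 0.339, 0.025]]
```

Call:
{"api": "drive_tool", "payload": {
  "steps": [
    [0,0,0,2,0,-37,255],
    [0,0,0,5,0,-74,255],
    [0,0,0,5,0,-74,255],
    [0,0,0,15,1,-74,255],
    [0,0,0,25,2,-74,255],
    [0,0,0,35,3,-74,255],
    [0,0,0,40,3.5,-74,255],
    [0,0,0,45,4,-74,255],
    [0,0,0,50,4.5,-74,255],
    [0,0,0,50,4.5,-74,255]
  ]
}}

```text
time_s: 17.5
eef_pos: [0.4916, 0.3644, 0.0555]
ee_rot: [[-0.094, 0.795, 0.599], [0.996, 0.076, 0.056], [-0.001, 0.602, -0.799]]
wrist_force: [-0.3, -0.1, -0.2]
opening: -0.0003
```

```bash
python3 lg.py
```

```text
17.5 [ 0.8275  0.1413  2.2775 -1.1242  0.4634  1.7024] [0.4916 0.3644 0.0555] [-0.3 -0.1 -0.2] -0.0002900316770314101
```

Call:
{"api": "drive_tool", "payload": {
  "steps": [
    [0,0,0,4,0.4,0,255],
    [0,0,0,8,0.8,0,255],
    [0,0,0,8,0.8,0,255]
  ]
}}

```text
time_s: 17.8
eef_pos: [0.499, 0.365, 0.0548]
ee_rot: [[-0.095, 0.795, 0.599], [0.996, 0.076, 0.056], [-0.001, 0.601, -0.799]]
wrist_force: [0.5, -0.6, -0.6]
opening: -0.0002
```

```bash
python3 lg.py
python3 - <<'E'
from h import *
c=imaging.camera("wrist");t=imaging.camera("top")
im=np.zeros((384,800,3),np.uint8);im[:,:512]=c["img"];im[:320,512:]=cv2.resize(t["img"][100:210,170:270],(288,320),interpolation=cv2.INTER_CUBIC);cv2.imwrite("pics/w7.png",im)
E
```

```text
17.8 [ 0.816   0.1515  2.2666 -1.1227  0.4571  1.691 ] [0.499  0.365  0.0548] [ 0.5 -0.6 -0.6] -0.00021665808958302264
```

View pics/w7.png

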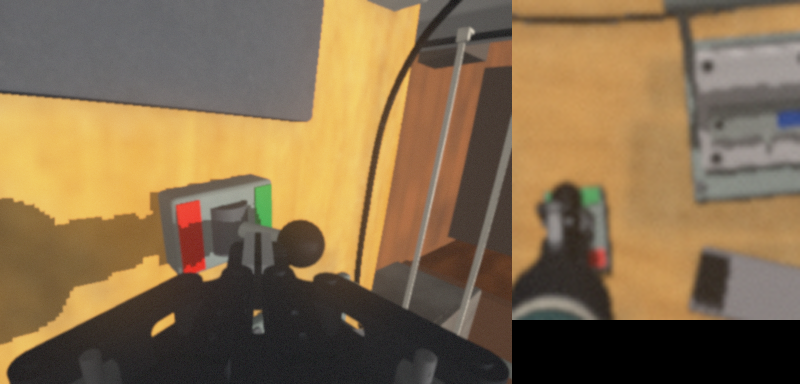

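Call:
{"api": "drive_tool", "payload": {
  "steps": [
    [0,0,0,4,0.4,0,255],
    [0,0,0,8,0.8,-1,255],
    [0,0,0,8,0.8,-1,255]
  ]
}}

```text
time_s: 18.2
eef_pos: [0.5064, 0.3659, 0.0535]
ee_rot: [[-0.095, 0.796, 0.598], [0.995, 0.076, 0.056], [-0.001, 0.601, -0.8]]
wrist_force: [-8.6, -0.6, 4.3]
opening: 0.0001
```

```bash
python3 lg.py
```

```text
18.2 [ 0.805   0.1627  2.2559 -1.1242  0.4496  1.6839] [0.5064 0.3659 0.0535] [-8.6 -0.6  4.3] 9.469732275919944e-05
```

Call:
{"api": "drive_tool", "payload": {
  "steps": [
    [0,0,0,2,0.2,0,255],
    [0,0,0,4,0.4,-0.5,255],
    [0,0,0,4,0.4,-0.5,255]
  ]
}}

```text
time_s: 18.5
eef_pos: [0.5077, 0.3661, 0.0531]
ee_rot: [[-0.095, 0.797, 0.597], [0.995, 0.076, 0.057], [-0.0, 0.6, -0.8]]
wrist_force: [-35.9, -7.1, 24.8]
opening: -0.0001
```

```bash
python3 lg.py
```

```text
18.5 [ 0.8024  0.1649  2.2538 -1.1223  0.4473  1.6803] [0.5077 0.3661 0.0531] [-35.9  -7.1  24.8] -6.0079148546362736e-05
```

Call:
{"api": "drive_tool", "payload": {
  "steps": [
    [0,0,0,-6,-0.6,1,255],
    [0,0,0,-30,-3,10,255],
    [0,0,0,-62,-4,40,255],
    [0,0,0,-67,-4,75,255],
    [0,0,0,-67,-4,75,255],
    [0,0,0,-67,-4,75,255]
  ]
}}

```text
time_s: 19.1
eef_pos: [0.4448, 0.3634, 0.1306]
ee_rot: [[-0.095, 0.794, 0.601], [0.995, 0.075, 0.059], [0.002, 0.604, -0.797]]
wrist_force: [-0.8, -0.1, -1.1]
opening: -0.0002
```

```bash
python3 lg.py
python3 - <<'E'
from h import *
o=observe();c=imaging.camera("wrist");t=imaging.camera("top");s=imaging.camera("side")
im=np.zeros((600,800,3),np.uint8);im[:384,:512]=c["img"];im[:320,512:]=cv2.resize(t["img"][100:210,170:270],(288,320),interpolation=cv2.INTER_CUBIC)
im[384:600,:432]=cv2.resize(s["img"][200:308,150:366],(432,216));im[384:600,432:792]=cv2.resize(t["img"][95:175,220:350],(360,216),interpolation=cv2.INTER_CUBIC);cv2.imwrite("pics/w8.png",im)
print([proj(c,[.501+.05*np.sin(a),.368+.005*np.sin(a),.022+.05*np.cos(a)],o).round(0)[0].tolist() for a in(0,.3,.4,.5)])
E
```

```text
19.1 [ 0.9087 -0.0493  2.2961 -0.8803  0.604   1.4848] [0.4448 0.3634 0.1306] [-0.8 -0.1 -1.1] -0.0002057121247869875
[[271.0, 204.0], [283.0, 200.0], [286.0, 198.0], [288.0, 197.0]]
```

View pics/w8.png

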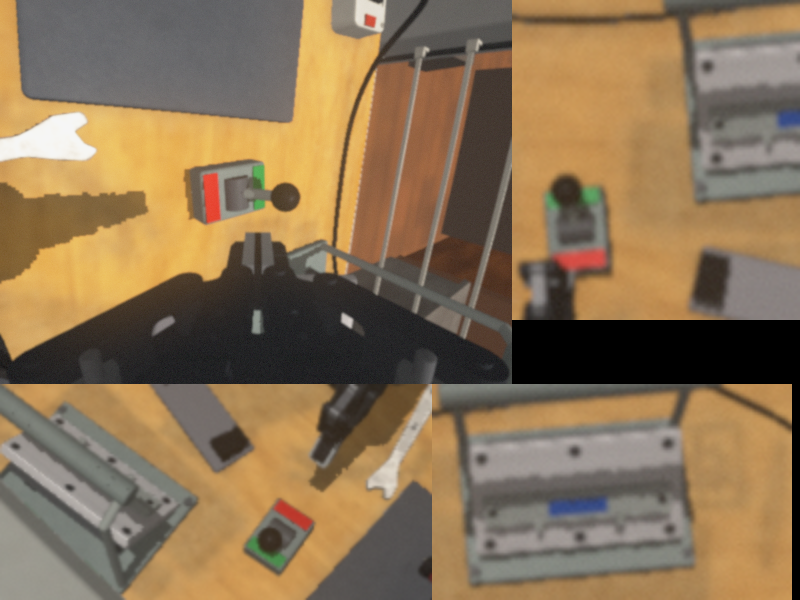

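The lever ball is at (286,198), which fits the green end stop (predicted 286–288, 197–198). The straightedge lies squarely above the pins and the gripper is clear of everything.

```bash
python3 -c "
from station import bot;print(bot.close_job())"
```

```text
the job is handed in; nothing more can be done
None
```

I laid the straightedge across the cover plate just above the two pins, let go, and pressed its left end and then its right end. It did not rock, so I pushed the lever to green and handed the job in at about 19 s of the 54 s allowed.

- **Flat or bowed:** I judged the face flat.
  - Both ends met a hard stop at almost the same height, left 11.7 mm and right 11.5 mm, each pressed with about 25 N. The bar is 12 mm thick.
  - With the right end pressed, the left end's hole still measured 11.7 mm above the face, where a rocking bar would have lifted it.
  - When I set the bar down, it touched within about 1 mm of the bare face height.
- **Limit of the press test:** force noise was about 1 N, so the force readings alone could not have shown a very light rock. The verdict rests on the measured heights and pictures. I took no picture while the left end was pressed.
- **Lever:** I pushed it until it hit a hard stop, where the force peaked at about 44 N at the fingertips. That is a little above the 40 N limit, but I took that limit to apply to the arm and gripper body, not the fingers. The last picture shows the ball where the full green position should be, to within about 2 pixels.
- **At hand-in:** the straightedge was lying on the plate above the pins, the gripper was clear of everything, and the last views showed nothing else disturbed. The safety glasses were out of sight in them.

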